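# Fit the filter frame in the bench dust extractor

## Robot

A 7-joint arm with a two-finger parallel gripper is mounted at the origin on a cart in front of the work surface, level with it; the furniture and walls round the work are solid. World frame = base frame: x ahead of the robot, y to its left, z up, the work surface at z = 0. Lengths are in m, angles in degrees, forces in N, time in s.
With the tool pointing down it reaches from about 0.425 to 0.875 m from the base axis. Payload 4.7 kg.
Tool frame: the origin (TCP) lies at the very end of the fingers, on their centre line; the grasp point (between the pads) lies env.hold_point_z behind it (env.hold_point_z is the distance from the TCP to the grasp point, in m); z points along the fingers, y is the line along which they close (so a half turn about z gives the same grasp; the last joint's range is limited). The gripper opens to 87 mm and grips with 3 to 60 N. Pads are 19 mm wide; open, the fingers measure 117 mm over their backs; the gripper's body (75 mm by 190 mm) begins 51 mm behind the grasp point.
Start: joints at [-76.427, 18.392, -4.016, 83.108, 1.295, 78.541, -3.26], TCP at [0.144, 0.634, 0.223] pointing down, gripper open.
Joint ranges: [-163.93, 163.93], [-17.29, 119.83], [-79.2, 71.16], [3.27, 140.29], [-89.18, 269.18], [5.43, 117.66], [-154.24, 154.24]. Speed limits (degrees/s): [147.25, 147.25, 180, 180, 180, 180, 180].

## Interface

Orientations are given as [roll, pitch, yaw] about the fixed x, y, z axes, in that order (R = Rz(yaw) Ry(pitch) Rx(roll)).
In Python, from cell import env gives the robot as it stands.
- The arm moves only by the shell command python3 -m jog 'ROWS' [FORCE]. ROWS is JSON, a list of rows, each an object with "dp": the shift along the tool's x, y, z in cm, a list of three; "twist": the turn about the tool's z in degrees; "fingers": the opening, from 0 (shut) to 1 (fully open). A call has 1 to 8 rows; each row is the pose to reach, as a shift and turn from the pose commanded when the call began, along the tool's axes at that moment; what a row does not reach only later rows make up. A row lasts 1/8 s, in which the tool goes at most 62.5 mm and 10.7 degrees, less where a joint would pass 70% of its speed; a pose out of reach is approached as far as the arm can. A call with a gripper value outside its range is refused whole. The fingers move at their own pace and stop on an object; FORCE is the grip in N (left out, the last holds). Time passes only in rows, so rows that repeat a pose let the fingers close. It gives the time, the measured TCP pose, the force, the opening and the grip force at its end, in the units of the state.
- env.get_obs(): the state, without advancing time (a new reading comes with each control period).
- env.read_camera(name): name is "scene" or "top" or "wrist"; returns a dict with "pixels" (384x512x3 uint8, blue, green, red), "depth" (384x512 float32, m along the optical axis (not along the pixel's ray), 0 where there is no reading), "fx", "fy", "cx", "cy" (pixels), "k1" (the pictures are not rectified: a ray, as slopes to the right and down, at radius r is drawn at 1 + k1 r^2 times it, then the intrinsics apply), "rvec" (rotation vector, rad) and "tvec" (3), from world to camera coordinates, as OpenCV has them. Camera axes: x right, y down, z forward; pixel columns grow to the right and rows downward; lengths in m; the calibration is good to about 2 mm. A picture is of the moment at which its call begins.
- env.sign_off(): hands the job in; it is judged then, once.
The state is a dict: "time_s": time; "qpos": joint angles; "joint_velocities": joint speeds; "effort": joint torques, N m; "tool_pos": TCP position; "tool_rot": TCP orientation; "force": force on the tool from outside, world axes, zero at the start; "wrist_torque": the same for the moment, N m; "grip_width": finger opening in m; "grasp_force": force on a finger pad.
Only numpy, scipy, OpenCV 4.12 (cv2) and the standard library are available. Lean on these libraries where they do the work, as an engineer would, in place of code of your own. Each camera call takes 0.05 s, during which the arm holds its last target. There are 200 camera calls.

## Task

Fit the clean filter frame into the top of the bench dust extractor. Hook its rounded edge under the metal retaining lip on the far side with the square front edge still raised, push it back against the spring bar there, swing the front edge down inside the front lip onto the ledge, and let go so that the spring slides the frame forward fully home, lying flat under both lips. The deck inside may be clamped higher or lower, so feel your way in: do not force the frame, push the extractor with the robot or disturb the things on the bench.

Things in the scene. Friction and masses are not known exactly. Their poses are not given: they have to be found in the camera images.
- extractor: light grey bench dust extractor, fixed, 186 x 158 mm, walls 66 mm high; origin: centre of its underside, on the bench. x points to its far side (steel retaining lip), -x to its front (red rocker switch, black knob), z up. Its top is an open recess, side walls at y = -66 and +66 mm, front wall at x = -80. In it is the filter deck (ledge, front lip; far side sill, retaining lip)
- ledge (a point): extractor point (-67, 0, 45) mm: nominal top of the deck's front ledge, x = -76 to -58, on which the frame's front end finally rests. The whole level deck (ledge, front lip, sill, retaining lip, spring bar) is clamped in slots: it stands up to 8 mm above or below the heights given for these points, different each time, and is not measured, so feel for the sill
- lip_mouth (a point): extractor point (67, 0, 45) mm: nominal, mouth of the slot under the far retaining lip. Level sill, as high as the ledge, from x = 45 to 89, 130 mm wide; above it the lip from x = 67 to 91, 4 mm thick; slot between them 12.5 mm high. Deck height varies: see ledge
- spring_face (a point): extractor point (70, 0, 51) mm, nominal: front of the black spring bar in the slot when free (this point does not move). The bar yields 13 mm in +x to a hard stop at x = 83; it pushes back with 2.5 N at first touch plus 0.4 N per mm, 7.7 N at the stop. The frame's tip is at x = 74 when home, and must be at x = 78 to 83 for its front edge to pass the front lip
- front_lip (a point): extractor point (-72, 0, 62) mm, nominal: top inner edge of the dark fixed front lip, 5 mm thick (underside 12 mm above the ledge), 120 mm wide, reaching 4 mm over the ledge from the deck's front stop, whose inner face is at x = -76
- filter_frame: flat filter frame, aluminium border, white pleats, loose, 150 (x) x 120 (y) x 10 (z) mm, 0.18 to 0.29 kg; origin: centre of its underside; starts lying flat on the bench. Its +x edge (hook edge) is a half round of radius 5 mm, its -x edge (front edge) square. Home: axes as the extractor's, origin at extractor x = -1, y = 0 mm, underside on ledge and sill, front edge against the front stop
- hook_edge (a point): on the frame, centre of the half-round hook edge: frame point (70, 0, 5) mm; the tip is 5 mm further in x
- front_edge (a point): on the frame, middle of the lower front edge: frame point (-75, 0, 0) mm
- tab (a point): on the frame's blue pull tab, frame point (-15, 0, 30) mm, 10 mm below the tab's top. The tab is an upright plate, 10 mm thick in x, 40 mm wide in y, rising from the frame's top (z = 10) to z = 40; pinch it from above across its thickness
- lamp_disc (a point): centre of the white round cover of the bench lamp that hangs over the bench between frame and extractor, fixed, 236 mm across, tilted, its lowest part 0.36 m above the bench; keep the wrist clear of it: carry the frame past it on the robot's side
- charcoal_block: bystander: black charcoal block, 40 x 52 x 24 mm, origin under its centre
- bench_block: bystander: grey steel bench block, 48 x 116 x 18 mm, origin under its centre
- pliers_blue: bystander: pliers with blue handles, 53 x 150 x 10 mm, origin under their centre
- cream_pot: bystander: small cream-coloured pot, 33 mm across, 34 mm high, origin under its centre
- ring_clamp: bystander: wooden ring clamp, 32 x 122 x 23 mm, origin under its centre
- solder_spool: bystander: black spool with silver wire, 43 mm across, 26 mm high, origin under its centre
- doming_punch: bystander: steel doming punch with a ball end, 18 x 67 x 18 mm, origin under its centre

How it is judged (in metres and radians):
On the way:
1. the hook edge is under the retaining lip (its tip at least 8 mm past the lip's front face) while the frame is still tilted, front edge up (x of hook_edge in the frame of extractor above 0.07 m and z of hook_edge in the frame of extractor between 0.04 and 0.0615 m and angle between the z axis of filter_frame and the z axis of extractor, either way round above 0.08 rad), for 0.1 s.
At the end, for the whole second after the job is handed in: the filter frame lies flat in the extractor (within 0.025 rad) at the height of the deck, slid forward so that its front edge is at least 2.5 mm under the front lip, its hook edge under the retaining lip, centred within 7 mm, and at rest (x of front_edge in the frame of extractor between -0.079 and -0.0745 m and z of front_edge in the frame of extractor between 0.035 and 0.0538 m and x of hook_edge in the frame of extractor above 0.067 m and z of hook_edge in the frame of extractor between 0.04 and 0.0615 m and y of filter_frame in the frame of extractor between -0.007 and 0.007 m and angle between the z axis of filter_frame and the z axis of extractor, either way round below 0.025 rad and linear speed of filter_frame below 0.01 m/s); the robot touches nothing.
It fails at once if the filter frame is pressed against the extractor with more than 30 N (contact force between filter_frame and extractor above 30 N).
It fails at once if the robot itself pushes on the extractor with more than 15 N (contact force between any of the fingers, the arm and extractor above 15 N).
It fails at once if a bystander is moved by more than 15 mm (distance of any of charcoal_block, bench_block, pliers_blue, cream_pot, ring_clamp, solder_spool, doming_punch from where it was at the start of the episode above 0.015 m).
It also fails if it takes over 72 s, if anything falls off the work surface, if the arm or the gripper's body presses on something with over 40 N, if the wrist force passes 120 N, or if a joint passes its speed limit or range.

## Working session

There is one attempt and no reset: what is moved stays moved. The work goes in short steps, Python scripts to look and compute and a shell command to move; the robot and the scene stay as the last step left them, time stands still between calls to the robot, and variables do not carry over. Pictures are saved under pics/ and viewed, at most 10 in all, crops included, and the job is handed in when it is done.

```bash
ls; mkdir -p pics; python3 - <<'E'
from cell import env
import cv2,numpy as np
o=env.get_obs();print({k:np.round(v,4).tolist() for k,v in o.items()},env.hold_point_z)
for n in("scene","top"):
    c=env.read_camera(n);cv2.imwrite(f"pics/{n}0.png",c["pixels"]);np.savez(f"pics/{n}0.npz",**c)
    R=cv2.Rodrigues(np.array(c["rvec"],float))[0];print(n,c["fx"],c["cx"],c["cy"],c["k1"],-R.T@np.array(c["tvec"]).ravel(),R.tolist(),(c["depth"]>0).mean())
E
```

```text
pics
{'time_s': 0.0, 'qpos': [-76.4243, 18.4372, -4.0142, 83.1752, 1.2951, 78.5408, -3.2597], 'joint_velocities': [0.041, 0.0522, -0.019, 0.0499, 0.0848, -0.1394, 0.0413], 'effort': [-0.0003, -49.1296, -0.404, -31.2524, -0.064, 0.0436, 0.0002], 'tool_pos': [0.1436, 0.6334, 0.2215], 'tool_rot': [-179.8921, 0.0063, 167.2332], 'force': [-0.2937, -0.2709, -0.4516], 'wrist_torque': [0.0237, 0.0075, 0.018], 'grasp_force': 0.0, 'grip_width': 0.0872} 0.0187
scene 447.1879809926163 258.1296660476516 191.8967634393574 -0.13201444576652144 [-0.10134082 -1.035353    1.19199111] [[0.7733131559347086, -0.6336724187910309, -0.02111938734495397], [-0.4113588592520649, -0.4761045133829114, -0.7772440937384221], [0.482463109235454, 0.6097407301467942, -0.6288446471322728]] 0.9960276285807291
top 498.4498355450525 263.43487011032715 196.30541696856233 0.019743039348500066 [-0.24725709  0.23066763  1.51620565] [[-0.36007542190096176, -0.9328901310086162, 0.007854553429157252], [-0.7612222124300962, 0.28892715240480127, -0.5805702747353526], [0.5393388859018735, -0.2150281471574829, -0.8141722557813831]] 0.9959767659505209
```

View pics/scene0.png

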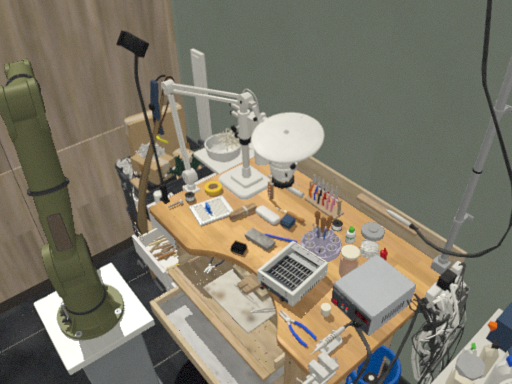

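View pics/top0.png

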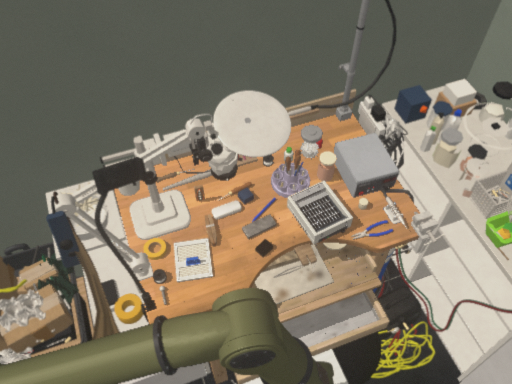

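The scene view shows the frame with its blue tab at about (210,209) and the extractor at (293,272). In the top view they are at (193,260) and (320,210). Next I'll make helpers and measure both from the two views.

```bash
cat > h.py <<'E'
import cv2,numpy as np
def load(n): 
    d=np.load(n); return {k:d[k] for k in d.files}
def cam(c):
    K=np.array([[c["fx"],0,c["cx"]],[0,c["fy"],c["cy"]],[0,0,1]],float)
    return K,np.array([float(c["k1"]),0,0,0]),cv2.Rodrigues(np.array(c["rvec"],float))[0],np.array(c["tvec"],float).ravel()
def ray(c,uv):
    K,D,R,t=cam(c);uv=np.asarray(uv,float).reshape(-1,1,2)
    n=cv2.undistortPoints(uv,K,D,R=None,P=None).reshape(-1,2)
    d=np.c_[n,np.ones(len(n))]@R; return -R.T@t,d
def onplane(c,uv,z):
    o,d=ray(c,uv); return o+d*((z-o[2])/d[:,2])[:,None]
def fromdepth(c,uv):
    o,d=ray(c,uv); uv=np.asarray(uv,int).reshape(-1,2)
    return o+d*c["depth"][uv[:,1],uv[:,0]][:,None]
def proj(c,P):
    K,D,R,t=cam(c); return cv2.projectPoints(np.asarray(P,float).reshape(-1,3),R,t,K,D)[0].reshape(-1,2)
E
python3 - <<'E'
from h import *
s,t=load("pics/scene0.npz"),load("pics/top0.npz")
for n,c,b in(("scene",s,[(180,185,245,235),(245,225,340,310)]),("top",t,[(165,225,225,290),(275,170,365,250)])):
    ims=[]
    for i,(x0,y0,x1,y1) in enumerate(b):
        ys,xs=np.mgrid[y0:y1,x0:x1];P=fromdepth(c,np.c_[xs.ravel(),ys.ravel()])
        lo,hi=((0.004,0.06),(0.025,0.09))[i]
        m=(P[:,2]>lo)&(P[:,2]<hi)
        print(n,i,P[m].min(0).round(3),P[m].max(0).round(3),np.percentile(P[:,2],[5,50,95]).round(3), np.median(P[m],0).round(3))
        ims.append(cv2.resize(c["pixels"][y0:y1,x0:x1],(390,290),interpolation=cv2.INTER_CUBIC))
    cv2.imwrite(f"pics/crop_{n}.png",np.hstack(ims))
i=[cv2.imread(f"pics/crop_{n}.png") for n in("scene","top")]
cv2.imwrite("pics/crops.png",np.vstack(i))
E
```

```text
scene 0 [ 0.442 -0.027  0.004] [0.775 0.36  0.042] [-0.005  0.002  0.023] [0.619 0.166 0.011]
scene 1 [ 0.499 -0.517  0.025] [ 0.895 -0.107  0.09 ] [-0.13   0.017  0.067] [ 0.63  -0.318  0.045]
top 0 [0.455 0.009 0.004] [0.748 0.267 0.048] [-0.004  0.004  0.021] [0.606 0.149 0.01 ]
top 1 [ 0.495 -0.515  0.025] [ 0.835 -0.213  0.09 ] [-0.022  0.026  0.074] [ 0.636 -0.32   0.046]
```

View pics/crops.png

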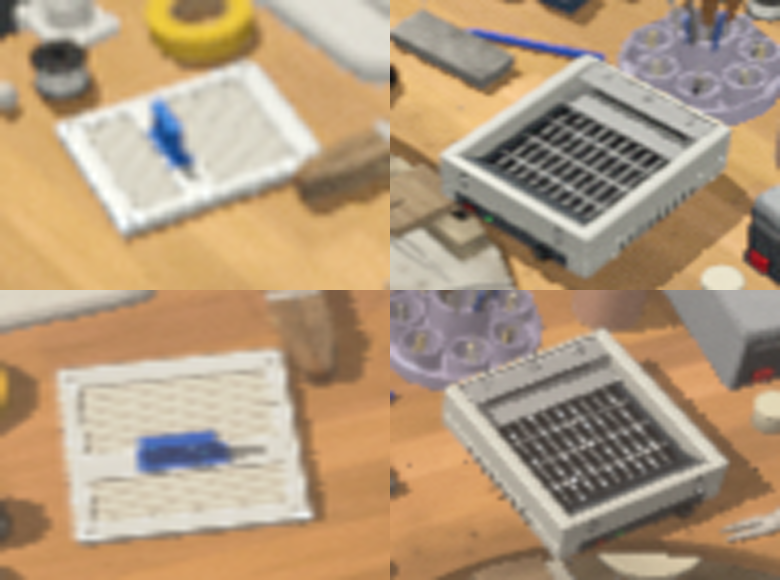

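The scene crops show the frame lying alone, with the ring clamp near its right corner. The extractor's switch face is at lower left and its lip side at upper right. Next I'll fit rectangles using height and colour masks in both views.

```bash
python3 - <<'E'
from h import *
for n,b in(("scene",[(180,185,245,235),(240,220,345,312)]),("top",[(165,225,225,290),(270,165,370,255)])):
    c=load(f"pics/{n}0.npz")
    for i,(x0,y0,x1,y1) in enumerate(b):
        ys,xs=np.mgrid[y0:y1,x0:x1];uv=np.c_[xs.ravel(),ys.ravel()];P=fromdepth(c,uv)
        px=c["pixels"][uv[:,1],uv[:,0]].astype(int);hsv=cv2.cvtColor(c["pixels"],cv2.COLOR_BGR2HSV)[uv[:,1],uv[:,0]].astype(int)
        if i==0:
            m=(hsv[:,1]<70)&(hsv[:,2]>120)
            bl=(hsv[:,0]>95)&(hsv[:,0]<130)&(hsv[:,1]>110)
            bp=P[bl];print("tab z",np.percentile(bp[:,2],[5,50,95,100]).round(4),"top",bp[bp[:,2]>.034].mean(0).round(4),"mid",bp.mean(0).round(4))
            z=.010
        else: m=(P[:,2]>.059)&(P[:,2]<.075)&(hsv[:,1]<60);z=.066
        M=np.zeros((y1-y0,x1-x0),np.uint8);M.ravel()[m]=255
        cs=max(cv2.findContours(M,cv2.RETR_EXTERNAL,cv2.CHAIN_APPROX_NONE)[0],key=cv2.contourArea)
        W=onplane(c,cs.reshape(-1,2)+[x0,y0],z)[:,:2]
        r=cv2.minAreaRect((W*1000).astype(np.float32));print(n,i,"zmed",np.median(P[m,2]).round(4),r,cv2.boxPoints(r).round(0).tolist())
E
```

```text
tab z [0.0086 0.0234 0.0409 0.0421] top [0.5765 0.1467 0.0394] mid [0.5765 0.1499 0.025 ]
scene 0 zmed 0.0086 ((591.2920532226562, 147.6326904296875), (136.52798461914062, 152.17581176757812), 78.72904205322266) [[503.0, 96.0], [653.0, 66.0], [679.0, 200.0], [530.0, 229.0]]
scene 1 zmed 0.063 ((597.7570190429688, -325.3777160644531), (193.41378784179688, 160.47454833984375), 7.255666255950928) [[492.0, -258.0], [512.0, -417.0], [704.0, -393.0], [684.0, -234.0]]
tab z [0.0123 0.0379 0.0438 0.0481] top [0.5771 0.155  0.0406] mid [0.5769 0.1576 0.0318]
top 0 zmed 0.0094 ((592.008056640625, 152.17684936523438), (121.4045181274414, 151.62803649902344), 78.64543151855469) [[506.0, 108.0], [654.0, 78.0], [678.0, 197.0], [530.0, 227.0]]
top 1 zmed 0.065 ((596.917724609375, -318.55157470703125), (192.8323974609375, 161.01011657714844), 7.70395565032959) [[491.0, -252.0], [512.0, -411.0], [703.0, -385.0], [682.0, -226.0]]
```

```bash
python3 - <<'E'
from h import *
H=np.full((13,13),-1.)
for n in("scene","top"):
    c=load(f"pics/{n}0.npz");ys,xs=np.mgrid[0:384,0:512];uv=np.c_[xs.ravel(),ys.ravel()];P=fromdepth(c,uv)[(c["depth"].ravel()>0)]
    i=((P[:,0]-0)//.08).astype(int);j=((P[:,1]+.5)//.1).astype(int)
    for a,b,z in zip(i,j,P[:,2]):
        if 0<=a<13 and 0<=b<13:H[a,b]=max(H[a,b],z)
    print(n,"tcp",proj(c,[.144,.634,.22]).round(0),"lamp",fromdepth(c,[(288,137)] if n=="scene" else [(252,122)]).round(3))
print("cols y from",[-.5+.1*k for k in range(13)])
for a in range(13):print(round(a*.08,2),(H[a]*100).round(0).astype(int))
E
```

```text
scene tcp [[ 48. 157.]] lamp [[ 0.739 -0.136  0.424]]
top tcp [[ 39. 440.]] lamp [[ 0.741 -0.123  0.428]]
cols y from [-0.5, -0.4, -0.3, -0.19999999999999996, -0.09999999999999998, 0.0, 0.10000000000000009, 0.20000000000000007, 0.30000000000000004, 0.4, 0.5, 0.6000000000000001, 0.7000000000000002]
0.0 [-100 -100 -100    2   44   73   75   73   70   68 -100 -100 -100]
0.08 [ -40  -38  -39    1    3   74   75   73   71   68   66   64 -100]
0.16 [-26 -26 -26 -26 -27 -26 -26 -89 -89 -89  64  64  33]
0.24 [ -26  -26  -26  -26  -26  -26  -26  -89  -89  -89 -100 -100 -100]
0.32 [-11 -14 -14 -14 -15 -15 -12 -25 -25 -17 -14 -88 -88]
0.4 [ 2  1  0 -1  1  1  1 73 74 14  4 -9 -8]
0.48 [ 7  8  8  3  4  1  2  4 45 38 -7  1  1]
0.56 [11  8  7 41 41  3  5 10 46 49 32  3 13]
0.64 [11  8 42 43 52 54 51 49 47 47 -4  6 14]
0.72 [12 18 44 45 51 53 34 41  3  6 -1 -4 14]
0.8 [13 13 44 45 46 36 40 40 34  7  7 -4 14]
0.88 [14 13  9 14 13  3  3  7  6  9  9 -6 -7]
0.96 [  12   11   10   12   10    2    3    3    3    8    6 -100 -100]
```

```bash
python3 - <<'E'
from h import *
S={}
for n in("scene","top"):
    c=load(f"pics/{n}0.npz");ys,xs=np.mgrid[0:384,0:512];uv=np.c_[xs.ravel(),ys.ravel()];P=fromdepth(c,uv)[(c["depth"].ravel()>0)]
    P=P[(P[:,0]>.3)&(P[:,0]<.7)&(P[:,1]>0)&(P[:,1]<.56)&(P[:,2]>.06)]
    for p in P:S.setdefault((round(p[0]/.03),round(p[1]/.03)),[]).append(p[2])
for k in sorted(S):
    if len(S[k])>2: print(round(k[0]*.03,2),round(k[1]*.03,2),round(min(S[k]),2),round(max(S[k]),2),len(S[k]),end=" | ")
E
```

```text
0.42 0.24 0.68 0.69 14 | 0.42 0.27 0.68 0.71 54 | 0.42 0.3 0.68 0.74 355 | 0.42 0.33 0.7 0.74 56 | 0.45 0.21 0.67 0.72 104 | 0.45 0.24 0.67 0.72 389 | 0.45 0.27 0.68 0.73 433 | 0.45 0.3 0.64 0.74 256 | 0.45 0.33 0.07 0.74 134 | 0.45 0.36 0.48 0.59 62 | 0.45 0.42 0.06 0.09 5 | 0.45 0.45 0.06 0.09 19 | 0.45 0.48 0.06 0.1 27 | 0.48 0.21 0.7 0.72 6 | 0.48 0.24 0.69 0.72 64 | 0.48 0.27 0.72 0.72 5 | 0.48 0.3 0.06 0.64 14 | 0.48 0.33 0.06 0.63 539 | 0.48 0.36 0.27 0.59 411 | 0.48 0.42 0.07 0.15 27 | 0.48 0.45 0.06 0.16 282 | 0.48 0.48 0.06 0.16 107 | 0.51 0.42 0.14 0.22 34 | 0.51 0.45 0.12 0.24 328 | 0.51 0.48 0.16 0.17 3 | 0.54 0.42 0.21 0.29 33 | 0.54 0.45 0.21 0.38 291 | 0.54 0.48 0.35 0.38 59 | 0.57 0.3 0.06 0.11 56 | 0.57 0.33 0.06 0.11 86 | 0.57 0.42 0.28 0.46 10 | 0.57 0.45 0.22 0.47 824 | 0.57 0.48 0.22 0.47 602 | 0.57 0.51 0.21 0.35 89 | 0.6 0.3 0.06 0.13 151 | 0.6 0.33 0.06 0.21 287 | 0.6 0.36 0.08 0.29 278 | 0.6 0.39 0.2 0.37 93 | 0.6 0.42 0.28 0.46 116 | 0.6 0.45 0.23 0.49 326 | 0.6 0.48 0.22 0.48 39 | 0.63 0.3 0.06 0.11 49 | 0.63 0.33 0.1 0.46 21 | 0.63 0.36 0.17 0.47 174 | 0.63 0.39 0.2 0.46 347 | 0.63 0.42 0.26 0.46 488 | 0.63 0.45 0.35 0.48 239 | 0.66 0.21 0.45 0.49 26 | 0.66 0.24 0.44 0.48 34 | 0.66 0.27 0.44 0.48 58 | 0.66 0.3 0.43 0.47 50 | 0.66 0.33 0.43 0.47 48 | 0.66 0.36 0.43 0.47 55 | 0.66 0.39 0.43 0.46 15 | 0.66 0.42 0.43 0.46 11 | 0.66 0.45 0.44 0.47 35 | 0.69 0.03 0.47 0.51 55 | 0.69 0.06 0.47 0.52 150 | 0.69 0.09 0.47 0.5 29 | 0.69 0.12 0.46 0.51 115 | 0.69 0.15 0.46 0.5 174 | 0.69 0.18 0.45 0.5 172 | 0.69 0.21 0.45 0.49 128 | 0.69 0.24 0.45 0.48 16 |
```

```bash
python3 -m jog '[{"dp":[0,-5,0],"twist":0,"fingers":1},{"dp":[0,-10,0],"twist":0,"fingers":1},{"dp":[0,-15,0],"twist":0,"fingers":1},{"dp":[0,-20,0],"twist":0,"fingers":1},{"dp":[-4.4,-21.2,0],"twist":0,"fingers":1},{"dp":[-8.8,-22.4,0],"twist":0,"fingers":1},{"dp":[-13,-23.5,0],"twist":0,"fingers":1},{"dp":[-19,-26.5,0],"twist":0,"fingers":1}]'
```

```text
time_s: 1.1
tool_pos: [0.2674, 0.3362, 0.2224]
tool_rot: [180.0, 0.0, 167.4]
force: [0.8, -0.0, 0.1]
grip_width: 0.0869
grasp_force: 0.0
```

```bash
python3 -m jog '[{"dp":[-5.7,-3.2,0],"twist":0,"fingers":1},{"dp":[-10.2,-7.3,0],"twist":0,"fingers":1},{"dp":[-14.8,-11.4,0],"twist":0,"fingers":1},{"dp":[-18.2,-15.2,0],"twist":0,"fingers":1},{"dp":[-21.6,-19,0],"twist":0,"fingers":1},{"dp":[-25.2,-16.7,0],"twist":-0.7,"fingers":1},{"dp":[-28.8,-14.3,0],"twist":-1.5,"fingers":1},{"dp":[-28.8,-14.3,0],"twist":-1.5,"fingers":1}]'
python3 - <<'E'
from cell import env
import cv2,numpy as np
from h import *
c=env.read_camera("wrist");np.savez("pics/w1.npz",**c)
K,D,R,t=cam(c);print(-R.T@t,R[2],c["fx"])
b=np.array([.591,.1515,0]);a=np.radians(-11.3);
for p in([75,60],[75,-60],[-75,-60],[-75,60]):
    print(proj(c,b+[.001*(p[0]*np.cos(a)-p[1]*np.sin(a)),.001*(p[0]*np.sin(a)+p[1]*np.cos(a)),.01]).round(0))
cv2.imwrite("pics/w1.png",c["pixels"])
E
```

```text
time_s: 2.1
tool_pos: [0.5174, 0.1341, 0.2211]
tool_rot: [-179.8, -0.0, 168.8]
force: [0.0, -0.9, -0.1]
grip_width: 0.087
grasp_force: 0.0
[0.45095041 0.14778101 0.38277916] [ 0.24256553 -0.05135549 -0.96877478] 321.2578478760897
[[321. 282.]]
[[228. 282.]]
[[226. 167.]]
[[328. 167.]]
```

View pics/w1.png

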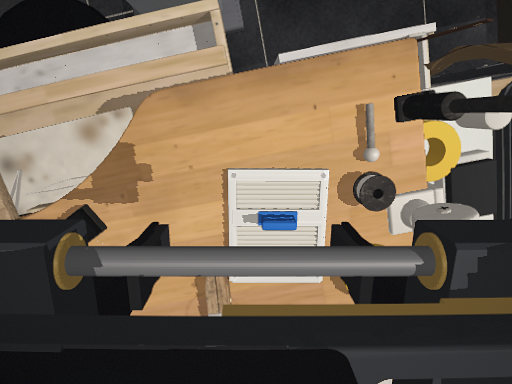

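The wrist view shows the frame clear of other objects, corners near (228,168), (328,168) and (328,282), with the blue tab at (278,219). I'll measure the tab in this view and triangulate it against the top camera.

```bash
python3 - <<'E'
from h import *
c=load("pics/w1.npz");hsv=cv2.cvtColor(c["pixels"],cv2.COLOR_BGR2HSV)
M=cv2.inRange(hsv,(95,110,60),(130,255,255));M[:150]=0;M[:,:200]=0;M[:,350:]=0;M[250:]=0
uv=np.argwhere(M>0)[:,::-1];P=fromdepth(c,uv)
print(len(uv),uv.min(0),uv.max(0),np.percentile(P[:,2],[5,50,95]).round(4))
top=P[P[:,2]>.034];tuv=uv[P[:,2]>.034];r=cv2.minAreaRect((onplane(c,tuv,.04)[:,:2]*1000).astype(np.float32));print("tabtop",top.mean(0).round(4),r)
W=cv2.inRange(hsv,(0,0,150),(180,60,255));m=np.zeros_like(W);m[160:240,215:340]=W[160:240,215:340]
cs=max(cv2.findContours(m,cv2.RETR_EXTERNAL,cv2.CHAIN_APPROX_NONE)[0],key=cv2.contourArea).reshape(-1,2)
X=onplane(c,cs,.01);X=X[(cs[:,1]<238)]
r=cv2.minAreaRect((X[:,:2]*1000).astype(np.float32));print(r,cv2.boxPoints(r).round(0).tolist())
# two-view height: tab-top centre in top cam and wrist
t=load("pics/top0.npz");H=cv2.cvtColor(t["pixels"],cv2.COLOR_BGR2HSV);B=cv2.inRange(H,(95,110,60),(130,255,255))
v=np.argwhere(B[225:290,165:225]>0)[:,::-1]+[165,225];Q=fromdepth(t,v);v=v[Q[:,2]>.034]
o1,d1=ray(c,[tuv.mean(0)]);o2,d2=ray(t,[v.mean(0)])
A=np.c_[d1[0],-d2[0]];s=np.linalg.lstsq(A,o2-o1,rcond=None)[0];print("2view",o1+s[0]*d1[0],o2+s[1]*d2[0])
E
```

```text
700 [258 211] [296 229] [0.0113 0.03   0.0403]
tabtop [0.5771 0.1551 0.0424] ((573.4361572265625, 156.0851287841797), (38.56831359863281, 18.995885848999023), 78.7979507446289)
((562.8453979492188, 158.32363891601562), (119.50519561767578, 84.19631958007812), 78.79854583740234) [[510.0, 108.0], [593.0, 92.0], [616.0, 209.0], [533.0, 225.0]]
2view [0.57857077 0.15519673 0.03821947] [0.57844666 0.15487581 0.0381666 ]
```

```bash
python3 -m jog '[{"dp":[-5.6,3.2,0],"twist":0,"fingers":1},{"dp":[-5.6,3.2,5],"twist":0,"fingers":1},{"dp":[-5.6,3.2,10],"twist":0,"fingers":1},{"dp":[-5.6,3.2,15],"twist":0,"fingers":1},{"dp":[-5.6,3.2,15],"twist":0,"fingers":1},{"dp":[-5.6,3.2,15],"twist":0,"fingers":1}]'
```

```text
time_s: 2.9
tool_pos: [0.5781, 0.1539, 0.0748]
tool_rot: [179.9, 0.1, 168.7]
force: [-0.4, 0.2, -0.1]
grip_width: 0.0869
grasp_force: 0.0
```

```bash
python3 -m jog '[{"dp":[0,0.1,4],"twist":0,"fingers":1},{"dp":[0,0.1,5.6],"twist":0,"fingers":1},{"dp":[0,0.1,5.6],"twist":0,"fingers":0.3},{"dp":[0,0.1,5.6],"twist":0,"fingers":0.3},{"dp":[0,0.1,5.6],"twist":0,"fingers":0.3},{"dp":[0,0.1,5.6],"twist":0,"fingers":0.3},{"dp":[0,0.1,5.6],"twist":0,"fingers":0.3},{"dp":[0,0.1,5.6],"twist":0,"fingers":0.3}]' 5
```

```text
time_s: 3.9
tool_pos: [0.5776, 0.1549, 0.0168]
tool_rot: [180.0, 0.0, 168.7]
force: [-0.5, -0.2, 1.1]
grip_width: 0.0402
grasp_force: 5.0
```

```bash
python3 -m jog '[{"dp":[0,0,-1],"twist":0,"fingers":0.3},{"dp":[0,0,-2],"twist":0,"fingers":0.3},{"dp":[0,0,-4],"twist":0,"fingers":0.3},{"dp":[0,0,-7],"twist":0,"fingers":0.3},{"dp":[0,0,-10],"twist":0,"fingers":0.3},{"dp":[0,0,-10],"twist":0,"fingers":0.3}]' 5
python3 - <<'E'
from cell import env
import cv2,numpy as np
ims=[]
for n,b in(("scene",(170,160,260,250)),("wrist",(0,0,512,384))):
    c=env.read_camera(n);np.savez(f"pics/{n}2.npz",**c);x0,y0,x1,y1=b
    ims.append(cv2.resize(c["pixels"][y0:y1,x0:x1],(400,400)))
cv2.imwrite("pics/lift.png",np.hstack(ims))
E
```

```text
time_s: 4.65
tool_pos: [0.5799, 0.1552, 0.1203]
tool_rot: [179.8, 0.3, 168.7]
force: [-0.0, 0.4, -2.5]
grip_width: 0.0402
grasp_force: 5.0
```

View pics/lift.png

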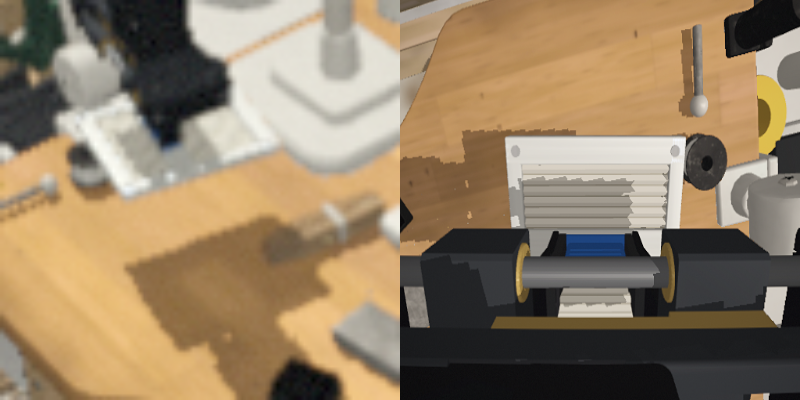

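The frame is held and lifted: its front half shows at wrist pixels x 135-360, y 130-216. I'll fit a plane to its depth to get the tilt.

```bash
cat > tilt.py <<'E'
import sys
from h import *
def tilt(c,tcp,yawf):
    # points in a tool-aligned box: frame front part; yawf = frame yaw deg
    ys,xs=np.mgrid[100:300,60:440];uv=np.c_[xs.ravel(),ys.ravel()];P=fromdepth(c,uv)-tcp
    a=np.radians(yawf);X=P[:,0]*np.cos(a)+P[:,1]*np.sin(a);Y=-P[:,0]*np.sin(a)+P[:,1]*np.cos(a);Z=P[:,2]
    hsv=cv2.cvtColor(c["pixels"],cv2.COLOR_BGR2HSV)[uv[:,1],uv[:,0]]
    m=(X>-.075)&(X<-.015)&(abs(Y)<.07)&(Z>-.05)&(Z<.045)&(hsv[:,1]<70)&(hsv[:,2]>90)
    # border strips (aluminium, flat): outer |Y|>50 mm
    f=None
    for k in range(6):
        A=np.c_[X[m],Y[m],np.ones(m.sum())];f=np.linalg.lstsq(A,Z[m],rcond=None)[0]
        r=Z-(f[0]*X+f[1]*Y+f[2]);m=m&(abs(r)<max(.002,2*r[m].std()))
    print("n",m.sum(),"tilt deg (front up +)",np.degrees(np.arctan(-f[0])).round(2),"roll",np.degrees(np.arctan(f[1])).round(2),"top z at X=0 rel tcp",f[2].round(4),"Xmin",X[m].min().round(4),"Y",np.percentile(Y[m],[0.5,99.5]).round(4))
    return f
E
python3 - <<'E'
from tilt import *
from cell import env
o=env.get_obs();print(o["tool_pos"],o["force"])
tilt(load("pics/wrist2.npz"),np.array(o["tool_pos"]),-11.3)
E
```

```text
[0.57731904 0.15481805 0.11672789] [-1.24750948  0.70008071 -3.65086792]
n 14962 tilt deg (front up +) 6.43 roll 0.1 top z at X=0 rel tcp -0.0105 Xmin -0.0577 Y [-0.0585  0.0594]
```

```bash
python3 -m jog '[{"dp":[0,0,0],"twist":0,"fingers":0.3},{"dp":[0,0,0],"twist":0,"fingers":0.3}]' 4
cat > tl.py <<'E'
from tilt import *
from cell import env
o=env.get_obs();c=env.read_camera("wrist");np.savez("pics/wl.npz",**c)
p=np.array(o["tool_pos"]);print(p.round(4),np.round(o["tool_rot"],2),np.round(o["force"],1),o["grasp_force"],o["time_s"])
f=tilt(c,p,((o["tool_rot"][2]-180+180)%360)-180)
E
python3 tl.py
```

```text
time_s: 5.0
tool_pos: [0.5767, 0.1545, 0.1154]
tool_rot: [-179.9, -0.1, 168.7]
force: [0.0, -0.1, -3.3]
grip_width: 0.0403
grasp_force: 4.0
[0.5767 0.1545 0.1154] [-1.7993e+02 -1.0000e-01  1.6874e+02] [ 0.  -0.1 -3.3] 3.9998784924682695 5.0
n 15249 tilt deg (front up +) 6.8 roll -0.07 top z at X=0 rel tcp -0.0122 Xmin -0.0587 Y [-0.0588  0.0589]
```

```bash
python3 -m jog '[{"dp":[0,0,5],"twist":0,"fingers":0.3},{"dp":[0,0,7.5],"twist":0,"fingers":0.3},{"dp":[0,0,9.4],"twist":0,"fingers":0.3},{"dp":[0,0,9.4],"twist":0,"fingers":0.3},{"dp":[0,0,9.4],"twist":0,"fingers":0.6},{"dp":[0,0,9.4],"twist":0,"fingers":0.6},{"dp":[0,0,8.5],"twist":0,"fingers":0.6},{"dp":[0,0,8.5],"twist":0,"fingers":0.6}]' 8; python3 tl.py
```

```text
time_s: 6.05
tool_pos: [0.5787, 0.1551, 0.0333]
tool_rot: [179.9, 0.1, 168.7]
force: [-0.5, -0.2, -0.2]
grip_width: 0.0519
grasp_force: 0.0
[0.5787 0.1551 0.0333] [1.7990e+02 1.4000e-01 1.6874e+02] [-0.5 -0.2 -0.2] 0.0 6.05
n 13151 tilt deg (front up +) 4.72 roll 0.05 top z at X=0 rel tcp -0.0285 Xmin -0.0599 Y [-0.0596  0.0582]
```

```bash
sed -i 's/(abs(Y)<.07)/(abs(Y)<.0585)\&(abs(Y)>.050)/; s/(X>-.075)/(X>-.058)/' tilt.py; python3 - <<'E'
from tilt import *
for f,p,y in(("pics/wl.npz",[.5787,.1551,.0333],-11.3),("pics/wrist2.npz",[.5775,.1548,.1170],-11.3),("pics/w1.npz",[.5774,.1551,.0333],-11.3)):
    tilt(load(f),np.array(p),y)
E
```

```text
n 2051 tilt deg (front up +) 0.32 roll 0.07 top z at X=0 rel tcp -0.0241 Xmin -0.0577 Y [-0.0584  0.0584]
n 2572 tilt deg (front up +) 1.8 roll 0.1 top z at X=0 rel tcp -0.0063 Xmin -0.0579 Y [-0.0584  0.0584]
n 489 tilt deg (front up +) 0.24 roll -0.04 top z at X=0 rel tcp -0.0239 Xmin -0.058 Y [-0.058   0.0583]
```

```bash
python3 -m jog '[{"dp":[0,0,0],"twist":0,"fingers":0.3},{"dp":[0,0,0],"twist":0,"fingers":0.3},{"dp":[0,0,0],"twist":0,"fingers":0.3},{"dp":[0,0,-1],"twist":0,"fingers":0.3},{"dp":[0,0,-3],"twist":0,"fingers":0.3},{"dp":[0,0,-5],"twist":0,"fingers":0.3},{"dp":[0,0,-6],"twist":0,"fingers":0.3},{"dp":[0,0,-6],"twist":0,"fingers":0.3}]' 4; python3 tl.py
```

```text
time_s: 7.1
tool_pos: [0.5783, 0.1551, 0.093]
tool_rot: [179.9, 0.1, 168.7]
force: [0.4, -0.1, -3.4]
grip_width: 0.0398
grasp_force: 4.0
[0.5783 0.1551 0.093 ] [1.7990e+02 1.1000e-01 1.6874e+02] [ 0.4 -0.1 -3.4] 3.999851793050766 7.1
n 2315 tilt deg (front up +) 23.64 roll 0.11 top z at X=0 rel tcp -0.0249 Xmin -0.0577 Y [-0.0584  0.0584]
```

```bash
python3 -m jog '[{"dp":[0,0,-4.5],"twist":0,"fingers":0.3},{"dp":[3,-3,-9],"twist":0,"fingers":0.3},{"dp":[6,-7,-9],"twist":0,"fingers":0.3},{"dp":[8,-12,-9],"twist":0,"fingers":0.3},{"dp":[7.5,-17.5,-9],"twist":-4,"fingers":0.3},{"dp":[6.5,-23.5,-9],"twist":-8,"fingers":0.3},{"dp":[5.6,-29,-9],"twist":-13,"fingers":0.3},{"dp":[4.6,-34,-9],"twist":-18.8,"fingers":0.3}]' 8
python3 -m jog '[{"dp":[0,0,0],"twist":0,"fingers":0.3},{"dp":[0,0,0],"twist":0,"fingers":0.3}]' 8
python3 tl.py; python3 - <<'E'
from h import *
from cell import env
cv2.imwrite("pics/ex1.png",load("pics/wl.npz")["pixels"])
E
```

```text
time_s: 8.15
tool_pos: [0.465, -0.1716, 0.1811]
tool_rot: [179.9, 0.0, -172.3]
force: [1.2, 0.7, -1.4]
grip_width: 0.0398
grasp_force: 8.0
time_s: 8.4
tool_pos: [0.4655, -0.169, 0.1809]
tool_rot: [179.9, -0.1, -172.5]
force: [0.5, 0.2, -3.0]
grip_width: 0.0401
grasp_force: 8.0
[ 0.4655 -0.169   0.1809] [ 1.7994e+02 -6.0000e-02 -1.7251e+02] [ 0.5  0.2 -3. ] 7.9772186279296875 8.4
n 2292 tilt deg (front up +) 26.11 roll -1.36 top z at X=0 rel tcp -0.0262 Xmin -0.0579 Y [-0.0584  0.0584]
```

View pics/ex1.png

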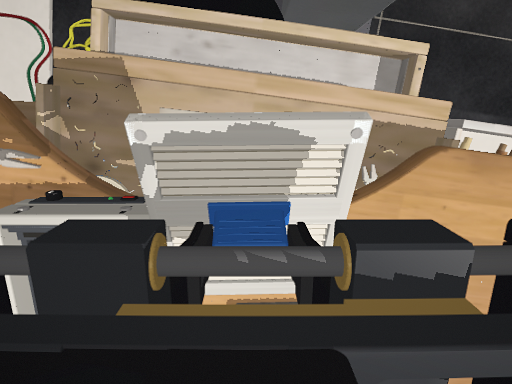

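This wrist view shows the tilted frame. The extractor's front rim is at the left edge, about (10-145, 200-212), with the switch at (128,198). I'll measure that visible rim here and compare it with the top view.

```bash
python3 - <<'E'
from h import *
c=load("pics/wl.npz");ys,xs=np.mgrid[180:240,0:150];uv=np.c_[xs.ravel(),ys.ravel()];P=fromdepth(c,uv)
m=(P[:,2]>.055)&(P[:,2]<.075);print(m.sum(),np.median(P[m],0).round(4))
M=m.reshape(60,150);cols=[(x,180+np.argmax(M[:,x])) for x in range(0,150,10) if M[:,x].any()]
print(cols);print(onplane(c,cols,.066).round(4).tolist())
rows=[(int(np.argmax(M[r])),180+r) for r in range(25,60,5)];print(rows,onplane(c,rows,.066).round(4).tolist())
# corners in fixed cameras refined by line fits on colour rim contour
for n,b in(("scene",(240,220,345,312)),("top",(270,165,370,255))):
    d=load(f"pics/{n}0.npz");x0,y0,x1,y1=b;ys,xs=np.mgrid[y0:y1,x0:x1];uv=np.c_[xs.ravel(),ys.ravel()];P=fromdepth(d,uv)
    h=cv2.cvtColor(d["pixels"],cv2.COLOR_BGR2HSV)[uv[:,1],uv[:,0]]
    m=(abs(P[:,2]-.0655)<.0035)&(h[:,1]<70)&(h[:,2]>100)
    a=np.radians(7.5);X=P[m,0]*np.cos(a)+P[m,1]*np.sin(a);Y=-P[m,0]*np.sin(a)+P[m,1]*np.cos(a)
    for nm,V in(("X",X),("Y",Y)):
        hist,e=np.histogram(V,bins=np.arange(V.min()-.005,V.max()+.006,.004));print(n,nm,[(round(e[k],3),int(hist[k])) for k in range(len(hist)) if hist[k]])
E
```

```text
2042 [ 0.515  -0.3524  0.0641]
[(0, np.int64(212)), (10, np.int64(211)), (20, np.int64(209)), (30, np.int64(211)), (40, np.int64(212)), (50, np.int64(212)), (60, np.int64(211)), (70, np.int64(211)), (80, np.int64(212)), (90, np.int64(211)), (100, np.int64(212)), (110, np.int64(212)), (120, np.int64(212)), (130, np.int64(211)), (140, np.int64(211))]
[[0.5145, -0.3934, 0.066], [0.5123, -0.3839, 0.066], [0.5091, -0.3745, 0.066], [0.5098, -0.3653, 0.066], [0.5095, -0.356, 0.066], [0.5083, -0.3468, 0.066], [0.5061, -0.3375, 0.066], [0.5049, -0.3283, 0.066], [0.5046, -0.3192, 0.066], [0.5025, -0.3101, 0.066], [0.5022, -0.3009, 0.066], [0.501, -0.2919, 0.066], [0.4998, -0.2828, 0.066], [0.4977, -0.2738, 0.066], [0.4965, -0.2648, 0.066]]
[(0, 205), (18, 210), (0, 215), (0, 220), (0, 225), (0, 230), (0, 235)] [[0.5078, -0.393, 0.066], [0.5103, -0.3764, 0.066], [0.5175, -0.3936, 0.066], [0.5224, -0.3939, 0.066], [0.5274, -0.3942, 0.066], [0.5324, -0.3946, 0.066], [0.5375, -0.3949, 0.066]]
scene X [(np.float64(0.457), 5), (np.float64(0.461), 38), (np.float64(0.465), 27), (np.float64(0.469), 26)
[... 4647 characters left out ...]
at64(-0.425), 6), (np.float64(-0.421), 5), (np.float64(-0.417), 8), (np.float64(-0.413), 7), (np.float64(-0.409), 8), (np.float64(-0.405), 11), (np.float64(-0.401), 9), (np.float64(-0.397), 8), (np.float64(-0.393), 7), (np.float64(-0.389), 7), (np.float64(-0.385), 8), (np.float64(-0.381), 8), (np.float64(-0.377), 7), (np.float64(-0.373), 11), (np.float64(-0.369), 9), (np.float64(-0.365), 8), (np.float64(-0.361), 12), (np.float64(-0.357), 10), (np.float64(-0.353), 7), (np.float64(-0.349), 5), (np.float64(-0.345), 8), (np.float64(-0.341), 6), (np.float64(-0.337), 9), (np.float64(-0.333), 13), (np.float64(-0.329), 29), (np.float64(-0.325), 33), (np.float64(-0.321), 31), (np.float64(-0.317), 8)]
```

```bash
python3 - <<'E'
from h import *
a=np.radians(7.6);C=np.array([.6006,-.3218])
for n in("scene","top"):
    d=load(f"pics/{n}0.npz");ys,xs=np.mgrid[150:320,230:370];uv=np.c_[xs.ravel(),ys.ravel()];P=fromdepth(d,uv)
    q=P[:,:2]-C;X=q[:,0]*np.cos(a)+q[:,1]*np.sin(a);Y=-q[:,0]*np.sin(a)+q[:,1]*np.cos(a)
    g=lambda x0,x1,y0,y1:(lambda m:(int(m.sum()),(np.percentile(P[m,2],[15,50,85])*1000).round(1).tolist()))((X>x0)&(X<x1)&(Y>y0)&(Y<y1)&(P[:,2]>.0)&(P[:,2]<.09))
    print(n,"rimL",g(-.06,.06,.069,.077),"rimR",g(-.06,.06,-.077,-.069),"rimF",g(-.091,-.083,-.06,.06))
    for k in range(40,92,4):print(k,g(k/1000,(k+4)/1000,-.05,.05),end=" ")
    print("\nfront",[g(k/1000,(k+3)/1000,-.05,.05) for k in range(-80,-50,3)])
E
```

```text
scene rimL (62, [60.9, 64.4, 66.6]) rimR (138, [21.9, 59.4, 64.7]) rimF (154, [28.3, 59.1, 64.4])
40 (31, [26.0, 30.0, 45.3]) 44 (60, [27.0, 40.3, 45.9]) 48 (44, [26.4, 42.7, 45.5]) 52 (29, [30.3, 44.0, 46.8]) 56 (26, [41.8, 44.7, 47.1]) 60 (27, [41.7, 44.1, 60.8]) 64 (63, [43.0, 48.5, 61.9]) 68 (57, [44.2, 51.8, 62.2]) 72 (31, [46.8, 59.8, 62.6]) 76 (32, [56.3, 60.4, 64.0]) 80 (21, [57.3, 61.5, 64.4]) 84 (26, [58.9, 61.5, 64.4]) 88 (32, [58.4, 62.8, 65.8]) Traceback (most recent call last):
  File "<stdin>", line 9, in <module>
  File "<stdin>", line 6, in <lambda>
  File "<stdin>", line 6, in <lambda>
    return _quantile_unchecked(
        a, q, axis, out, overwrite_input, method, keepdims, weights)
    return _ureduce(a,
                    func=_quantile_ureduce_func,
    ...<5 lines>...
                    overwrite_input=overwrite_input,
                    method=method)
    r = func(a, **kwargs)
    result = _quantile(arr,
                       quantiles=q,
    ...<2 lines>...
                       out=out,
                       weights=wgt)
    slices_having_nans = np.isnan(arr[-1, ...])
                                  ~~~^^^^^^^^^
IndexError: index -1 is out of bounds for axis 0 with size 0
```

Depth in both fixed views puts the sill at about 45-47 mm, so the deck is near nominal. The extractor centre is (0.6006, -0.3218) with yaw about 7.5°. Next I'll carry the frame over it with the hook above the sill.

```bash
python3 -m jog '[{"dp":[-1,-4,0],"twist":0,"fingers":0.3},{"dp":[-2.5,-8.5,0],"twist":0,"fingers":0.3},{"dp":[-4.5,-13,0],"twist":0,"fingers":0.3},{"dp":[-7,-16.5,0],"twist":0,"fingers":0.3},{"dp":[-9.5,-16.9,0],"twist":0,"fingers":0.3},{"dp":[-10.2,-16.9,0],"twist":0,"fingers":0.3},{"dp":[-10.2,-16.9,1.5],"twist":0,"fingers":0.3},{"dp":[-10.2,-16.9,2.5],"twist":0,"fingers":0.3}]' 8
python3 -m jog '[{"dp":[0,0,0],"twist":0,"fingers":0.3},{"dp":[0,0,0],"twist":0,"fingers":0.3},{"dp":[0,0,0],"twist":0,"fingers":0.3}]' 8
python3 tl.py; python3 - <<'E'
from h import *
from cell import env
t=env.read_camera("top");s=env.read_camera("scene");np.savez("pics/top3.npz",**t);np.savez("pics/scene3.npz",**s)
cv2.imwrite("pics/over.png",np.hstack([cv2.resize(s["pixels"][200:320,235:355],(395,395)),cv2.resize(t["pixels"][150:270,265:385],(395,395))]))
E
```

```text
time_s: 9.45
tool_pos: [0.5881, -0.3227, 0.155]
tool_rot: [179.9, -0.1, -172.4]
force: [0.6, 0.2, -2.6]
grip_width: 0.0396
grasp_force: 8.0
time_s: 9.82
tool_pos: [0.5894, -0.3241, 0.1572]
tool_rot: [-180.0, 0.1, -172.5]
force: [0.2, 0.3, -2.8]
grip_width: 0.0397
grasp_force: 8.0
[ 0.5894 -0.3241  0.1572] [-1.7998e+02  6.0000e-02 -1.7247e+02] [ 0.2  0.3 -2.8] 7.998187243938446 9.825
n 2281 tilt deg (front up +) 25.0 roll -0.15 top z at X=0 rel tcp -0.0271 Xmin -0.058 Y [-0.0583  0.0584]
```

View pics/over.png

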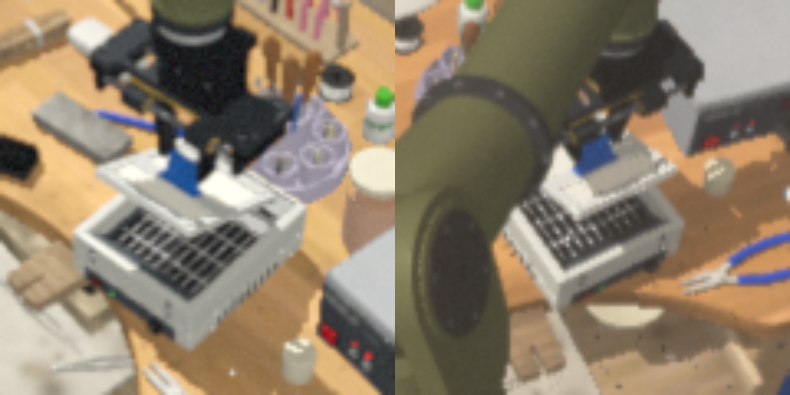

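The frame is tilted front-up above the extractor and laterally aligned: scene crop frame at (200,185), recess open below. I'll lower until the hook feels the sill.

```bash
python3 -m jog '[{"dp":[0,0,1],"twist":0,"fingers":0.3},{"dp":[0,0,2],"twist":0,"fingers":0.3},{"dp":[0,0,3],"twist":0,"fingers":0.3},{"dp":[0,0,3.5],"twist":0,"fingers":0.3},{"dp":[0,0,3.5],"twist":0,"fingers":0.3}]' 8;  python3 tl.py
for k in 1 ; do python3 -m jog '[{"dp":[0,0,0.5],"twist":0,"fingers":0.3},{"dp":[0,0,0.5],"twist":0,"fingers":0.3}]' 8; python3 tl.py; done
```

```text
time_s: 10.6
tool_pos: [0.589, -0.3237, 0.1209]
tool_rot: [180.0, -0.1, -172.5]
force: [0.4, -0.4, -2.8]
grip_width: 0.0398
grasp_force: 8.0
[ 0.589  -0.3237  0.1209] [ 1.7997e+02 -5.0000e-02 -1.7247e+02] [ 0.4 -0.4 -2.8] 7.998180538415909 10.6
n 2261 tilt deg (front up +) 25.08 roll -0.13 top z at X=0 rel tcp -0.0272 Xmin -0.058 Y [-0.0584  0.0584]
time_s: 10.9
tool_pos: [0.5892, -0.3237, 0.1163]
tool_rot: [180.0, -0.0, -172.5]
force: [-0.1, 0.4, -3.1]
grip_width: 0.0396
grasp_force: 8.0
[ 0.5892 -0.3237  0.1163] [ 1.7998e+02 -1.0000e-02 -1.7246e+02] [-0.1  0.4 -3.1] 7.998166233301163 10.9
n 2276 tilt deg (front up +) 24.82 roll -0.12 top z at X=0 rel tcp -0.0271 Xmin -0.058 Y [-0.0584  0.0584]
```

```bash
python3 -m jog '[{"dp":[0,0,0.5],"twist":0,"fingers":0.3},{"dp":[0,0,0.5],"twist":0,"fingers":0.3}]' 8; python3 tl.py
```

```text
time_s: 11.2
tool_pos: [0.5892, -0.3238, 0.1112]
tool_rot: [180.0, -0.0, -172.5]
force: [0.5, -0.4, -1.6]
grip_width: 0.0394
grasp_force: 8.0
[ 0.5892 -0.3238  0.1112] [ 1.7999e+02 -1.0000e-02 -1.7248e+02] [ 0.5 -0.4 -1.6] 7.998467981815338 11.2
n 2290 tilt deg (front up +) 23.25 roll -0.12 top z at X=0 rel tcp -0.0268 Xmin -0.058 Y [-0.0584  0.0584]
```

Contact felt: the force dropped and the tilt started to fall. That puts the sill at about 47.5 mm, with the tip at x ≈ 59 mm. Now I'll flatten the tilt to about 13° before sliding in.

```bash
python3 -m jog '[{"dp":[0.1,0,0.3],"twist":0,"fingers":0.3},{"dp":[0.3,0,0.6],"twist":0,"fingers":0.3},{"dp":[0.4,0,0.9],"twist":0,"fingers":0.3},{"dp":[0.6,0,1.2],"twist":0,"fingers":0.3},{"dp":[0.6,0,1.2],"twist":0,"fingers":0.3}]' 8; python3 tl.py
```

```text
time_s: 11.88
tool_pos: [0.5831, -0.3247, 0.0992]
tool_rot: [180.0, -0.0, -172.5]
force: [-0.9, -0.3, -1.9]
grip_width: 0.0398
grasp_force: 8.0
[ 0.5831 -0.3247  0.0992] [ 1.7999e+02 -1.0000e-02 -1.7248e+02] [-0.9 -0.3 -1.9] 7.999767512083054 11.875
n 2218 tilt deg (front up +) 13.88 roll -0.05 top z at X=0 rel tcp -0.0257 Xmin -0.0579 Y [-0.0584  0.0584]
```

```bash
python3 -m jog '[{"dp":[-0.2,0,0],"twist":0,"fingers":0.3},{"dp":[-0.4,0,0],"twist":0,"fingers":0.3},{"dp":[-0.6,0,0],"twist":0,"fingers":0.3},{"dp":[-0.6,0,0],"twist":0,"fingers":0.3}]' 12; python3 tl.py;  python3 -m jog '[{"dp":[-0.2,0,0],"twist":0,"fingers":0.3},{"dp":[-0.4,0,0],"twist":0,"fingers":0.3},{"dp":[-0.4,0,0],"twist":0,"fingers":0.3}]' 16; python3 tl.py
```

```text
time_s: 12.42
tool_pos: [0.5884, -0.3239, 0.0995]
tool_rot: [179.9, -0.1, -172.5]
force: [-4.8, 1.2, 2.0]
grip_width: 0.0395
grasp_force: 12.0
[ 0.5884 -0.3239  0.0995] [ 1.7995e+02 -9.0000e-02 -1.7248e+02] [-4.8  1.2  2. ] 12.000952810049057 12.425
n 2224 tilt deg (front up +) 14.1 roll -0.05 top z at X=0 rel tcp -0.0257 Xmin -0.058 Y [-0.0584  0.0584]
time_s: 12.85
tool_pos: [0.5918, -0.3234, 0.0995]
tool_rot: [179.9, -0.1, -172.5]
force: [-5.9, 0.9, 2.0]
grip_width: 0.0397
grasp_force: 16.0
[ 0.5918 -0.3234  0.0995] [ 1.7992e+02 -1.4000e-01 -1.7250e+02] [-5.9  0.9  2. ] 16.001851111650467 12.85
n 2231 tilt deg (front up +) 14.09 roll -0.04 top z at X=0 rel tcp -0.0256 Xmin -0.058 Y [-0.0584  0.0584]
```

```bash
python3 -m jog '[{"dp":[-0.1,0,0.1],"twist":0,"fingers":0.3},{"dp":[-0.2,0,0.2],"twist":0,"fingers":0.3},{"dp":[-0.3,0,0.3],"twist":0,"fingers":0.3},{"dp":[-0.3,0,0.3],"twist":0,"fingers":0.3}]' 20; python3 tl.py;  python3 -m jog '[{"dp":[-0.1,0,0.1],"twist":0,"fingers":0.3},{"dp":[-0.2,0,0.2],"twist":0,"fingers":0.3},{"dp":[-0.2,0,0.2],"twist":0,"fingers":0.3}]' 20; python3 tl.py
```

```text
time_s: 13.4
tool_pos: [0.5927, -0.3235, 0.0966]
tool_rot: [179.9, -0.3, -172.6]
force: [-11.2, 1.1, 5.7]
grip_width: 0.0394
grasp_force: 20.0
[ 0.5927 -0.3235  0.0966] [ 179.86   -0.32 -172.56] [-11.2   1.1   5.7] 20.005529522895813 13.4
n 2197 tilt deg (front up +) 11.96 roll 0.01 top z at X=0 rel tcp -0.0254 Xmin -0.0579 Y [-0.0584  0.0584]
time_s: 13.82
tool_pos: [0.5936, -0.3235, 0.0945]
tool_rot: [179.8, -0.4, -172.6]
force: [-13.0, 2.6, 7.4]
grip_width: 0.0392
grasp_force: 20.0
[ 0.5936 -0.3235  0.0945] [ 179.83   -0.42 -172.59] [-13.    2.6   7.4] 20.006672143936157 13.825
n 2189 tilt deg (front up +) 10.46 roll -0.01 top z at X=0 rel tcp -0.0253 Xmin -0.0578 Y [-0.0584  0.0584]
```

```bash
python3 - <<'E'
from h import *
c=load("pics/wl.npz");a=np.radians(7.5);p=np.array([.5936,-.3235])
ys,xs=np.mgrid[0:384,0:512];uv=np.c_[xs.ravel(),ys.ravel()];P=fromdepth(c,uv);q=P[:,:2]-p
X=q[:,0]*np.cos(a)+q[:,1]*np.sin(a);Y=-q[:,0]*np.sin(a)+q[:,1]*np.cos(a)
# profile along X in central band
for y0 in(-.045,.0,.035):
    m=(abs(Y-y0)<.008)&(X>-.11)&(X<-.03)
    print(y0,[(k,(np.percentile(P[m&(abs(X*1000-k)<1),2],[10,90])*1000).round(0).tolist()) for k in range(-100,-50,2) if (m&(abs(X*1000-k)<1)).sum()>3])
cv2.imwrite("pics/ins.png",cv2.resize(c["pixels"][60:250,80:400],(800,475),interpolation=cv2.INTER_CUBIC))
E
```

```text
-0.045 [(-100, [-2.0, 0.0]), (-98, [-2.0, 0.0]), (-96, [-1.0, 23.0]), (-94, [-1.0, 26.0]), (-92, [-1.0, 25.0]), (-90, [22.0, 25.0]), (-88, [25.0, 55.0]), (-86, [53.0, 55.0]), (-84, [63.0, 65.0]), (-82, [65.0, 66.0]), (-80, [65.0, 66.0]), (-78, [65.0, 66.0]), (-76, [64.0, 66.0]), (-74, [61.0, 63.0]), (-72, [62.0, 63.0]), (-70, [61.0, 63.0]), (-68, [62.0, 63.0]), (-66, [45.0, 62.0]), (-64, [45.0, 80.0]), (-62, [80.0, 81.0]), (-60, [79.0, 81.0]), (-58, [79.0, 81.0]), (-56, [79.0, 80.0]), (-54, [78.0, 80.0]), (-52, [78.0, 80.0])]
0.0 [(-98, [-3.0, -2.0]), (-96, [-3.0, -0.0]), (-94, [-2.0, 0.0]), (-92, [-2.0, -0.0]), (-86, [63.0, 64.0]), (-84, [64.0, 66.0]), (-82, [64.0, 66.0]), (-80, [64.0, 66.0]), (-78, [65.0, 66.0]), (-76, [63.0, 65.0]), (-74, [62.0, 63.0]), (-72, [61.0, 63.0]), (-70, [61.0, 63.0]), (-68, [61.0, 63.0]), (-66, [257.0, 257.0]), (-64, [45.0, 78.0]), (-62, [79.0, 81.0]), (-60, [79.0, 81.0]), (-58, [79.0, 80.0]), (-56, [79.0, 80.0]), (-54, [78.0, 80.0]), (-52, [78.0, 80.0])]
0.035 [(-90, [21.0, 22.0]), (-86, [62.0, 63.0]), (-84, [64.0, 66.0]), (-82, [64.0, 66.0]), (-80, [65.0, 66.0]), (-78, [64.0, 66.0]), (-76, [63.0, 65.0]), (-74, [61.0, 63.0]), (-72, [61.0, 63.0]), (-70, [61.0, 63.0]), (-68, [61.0, 63.0]), (-66, [45.0, 61.0]), (-64, [45.0, 79.0]), (-62, [79.0, 81.0]), (-60, [79.0, 81.0]), (-58, [79.0, 81.0]), (-56, [79.0, 80.0]), (-54, [78.0, 80.0]), (-52, [78.0, 80.0])]
```

View pics/ins.png

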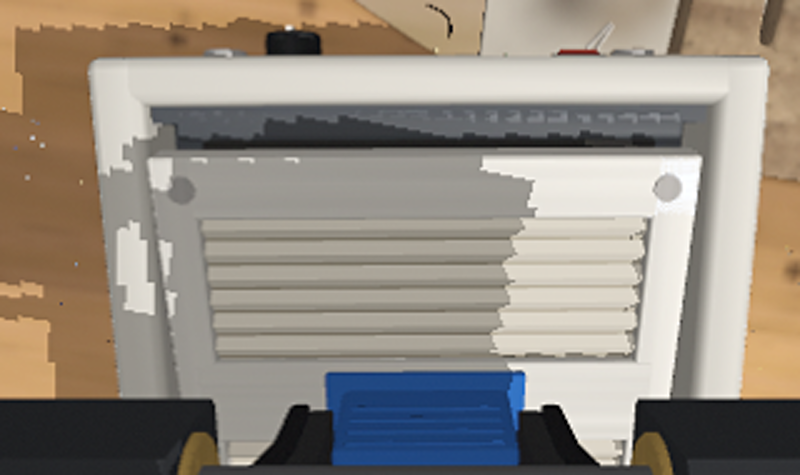

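The crop shows the extractor's front rim along y ≈ 80, the dark front lip at y ≈ 115-145 and the frame's front edge just inside it at y ≈ 152. From the profile, the front lower edge is at x ≈ -70.5 mm, the tip at about 78 mm and the ledge at about 45.5 mm. The frame needs to go a little deeper before swinging down.

```bash
cat > prof.py <<'E'
from tilt import *
from cell import env
o=env.get_obs();c=env.read_camera("wrist");np.savez("pics/wl.npz",**c)
p=np.array(o["tool_pos"]);print(p.round(4),np.round(o["force"],1),o["grasp_force"],o["time_s"])
tilt(c,p,7.5)
a=np.radians(7.5);ys,xs=np.mgrid[60:240,60:440];uv=np.c_[xs.ravel(),ys.ravel()];P=fromdepth(c,uv);q=P[:,:2]-p[:2]
X=1000*(q[:,0]*np.cos(a)+q[:,1]*np.sin(a));Y=1000*(-q[:,0]*np.sin(a)+q[:,1]*np.cos(a));Z=P[:,2]*1000
m=(abs(Y)<50);print([(k,round(float(np.median(Z[m&(abs(X-k)<.5)])),1)) for k in range(-90,-54) if (m&(abs(X-k)<.5)).sum()>10])
m=(X>-58)&(X<-45)&(Z<110);k=m&(Z>55);print("side gaps Y:",[(j,round(float(np.median(Z[m&(abs(Y-j)<.7)])),0)) for j in list(range(-70,-54,2))+list(range(54,72,2)) if (m&(abs(Y-j)<.7)).sum()>3])
E
python3 -m jog '[{"dp":[-0.05,0,0.2],"twist":0,"fingers":0.3},{"dp":[-0.1,0,0.4],"twist":0,"fingers":0.3},{"dp":[-0.1,0,0.4],"twist":0,"fingers":0.3}]' 20; python3 prof.py
```

```text
time_s: 14.25
tool_pos: [0.5935, -0.3238, 0.0902]
tool_rot: [179.8, -0.5, -172.6]
force: [-14.4, 1.8, 5.7]
grip_width: 0.0395
grasp_force: 20.0
[ 0.5935 -0.3238  0.0902] [-14.4   1.8   5.7] 20.005504488945007 14.25
n 2173 tilt deg (front up +) 7.56 roll -0.01 top z at X=0 rel tcp -0.0251 Xmin -0.058 Y [-0.0584  0.0584]
[(-90, 23.5), (-89, 22.4), (-87, 53.9), (-86, 53.7), (-85, 63.3), (-84, 64.6), (-83, 65.1), (-82, 65.4), (-81, 65.3), (-80, 65.4), (-79, 65.4), (-78, 65.3), (-77, 65.3), (-76, 64.7), (-75, 64.1), (-74, 62.4), (-73, 62.3), (-72, 62.3), (-71, 62.3), (-70, 62.2), (-69, 62.3), (-68, 62.4), (-67, 61.9), (-66, 252.4), (-65, 45.6), (-64, 45.6), (-63, 68.2), (-62, 72.7), (-61, 73.0), (-60, 72.8), (-59, 72.7), (-58, 72.6), (-57, 72.4), (-56, 72.3), (-55, 72.2)]
side gaps Y: [(-70, 66.0), (-68, 65.0), (-66, 65.0), (-64, 62.0), (-60, 71.0), (-58, 72.0), (-56, 72.0), (54, 72.0), (56, 72.0), (58, 72.0), (60, 71.0), (68, 58.0), (70, 65.0)]
```

```bash
python3 -m jog '[{"dp":[0.1,0,0.15],"twist":0,"fingers":0.3},{"dp":[0.2,0,0.3],"twist":0,"fingers":0.3},{"dp":[0.3,0,0.5],"twist":0,"fingers":0.3},{"dp":[0.3,0,0.5],"twist":0,"fingers":0.3}]' 20; python3 prof.py
```

```text
time_s: 14.8
tool_pos: [0.5913, -0.3241, 0.085]
tool_rot: [179.9, -0.4, -172.6]
force: [-12.1, 0.3, 5.4]
grip_width: 0.0392
grasp_force: 20.0
[ 0.5913 -0.3241  0.085 ] [-12.1   0.3   5.4] 20.002324283123016 14.8
n 2137 tilt deg (front up +) 3.83 roll 0.01 top z at X=0 rel tcp -0.0248 Xmin -0.0578 Y [-0.0584  0.0584]
[(-90, -0.7), (-89, 22.0), (-88, 22.4), (-87, 22.9), (-85, 53.6), (-84, 53.8), (-83, 63.0), (-82, 64.6), (-81, 65.0), (-80, 65.4), (-79, 65.4), (-78, 65.4), (-77, 65.4), (-76, 65.4), (-75, 65.3), (-74, 64.8), (-73, 64.0), (-72, 62.4), (-71, 62.4), (-70, 62.4), (-69, 62.4), (-68, 62.3), (-67, 63.1), (-66, 62.4), (-65, 62.1), (-64, 46.6), (-63, 45.6), (-62, 56.3), (-61, 63.9), (-60, 64.2), (-59, 63.9), (-58, 63.9), (-57, 63.8), (-56, 63.8), (-55, 63.8)]
side gaps Y: [(-70, 65.0), (-68, 65.0), (-66, 65.0), (-64, 58.0), (-60, 62.0), (-58, 63.0), (-56, 64.0), (54, 64.0), (56, 64.0), (58, 64.0), (60, 63.0), (66, 45.0), (68, 55.0), (70, 65.0)]
```

```bash
python3 -m jog '[{"dp":[0.1,0,0.15],"twist":0,"fingers":0.3},{"dp":[0.2,0,0.3],"twist":0,"fingers":0.3},{"dp":[0.3,0,0.5],"twist":0,"fingers":0.3},{"dp":[0.3,0,0.5],"twist":0,"fingers":0.3}]' 20; python3 prof.py
```

```text
time_s: 15.35
tool_pos: [0.5893, -0.3244, 0.0801]
tool_rot: [179.9, -0.3, -172.6]
force: [-10.4, 0.4, 3.2]
grip_width: 0.0392
grasp_force: 20.0
[ 0.5893 -0.3244  0.0801] [-10.4   0.4   3.2] 20.00118523836136 15.35
n 2129 tilt deg (front up +) 0.59 roll 0.0 top z at X=0 rel tcp -0.0249 Xmin -0.0579 Y [-0.0584  0.0584]
[(-90, -0.4), (-89, -0.0), (-88, -0.4), (-87, 0.3), (-86, 21.2), (-85, 23.0), (-84, 23.9), (-83, 53.2), (-82, 53.7), (-81, 63.1), (-80, 64.5), (-79, 65.0), (-78, 65.4), (-77, 65.4), (-76, 65.3), (-75, 65.4), (-74, 65.4), (-73, 65.4), (-72, 64.9), (-71, 64.3), (-70, 62.5), (-69, 62.4), (-68, 62.3), (-67, 63.0), (-66, 62.3), (-65, 62.3), (-64, 62.4), (-63, 62.1), (-62, 61.5), (-61, 45.6), (-60, 54.6), (-59, 55.5), (-58, 55.5), (-57, 55.6), (-56, 55.7), (-55, 55.5)]
side gaps Y: [(-70, 65.0), (-68, 65.0), (-66, 65.0), (-64, 54.0), (-60, 55.0), (-58, 56.0), (-56, 56.0), (54, 56.0), (56, 56.0), (58, 55.0), (60, 55.0), (64, 45.0), (66, 45.0), (68, 55.0), (70, 65.0)]
```

```bash
python3 -m jog '[{"dp":[0.2,0,0],"twist":0,"fingers":0.3},{"dp":[0.4,0,0],"twist":0,"fingers":0.3},{"dp":[0.6,0,0],"twist":0,"fingers":0.3},{"dp":[0.7,0,0],"twist":0,"fingers":0.3},{"dp":[0.7,0,0],"twist":0,"fingers":0.3}]' 20; python3 prof.py
```

```text
time_s: 16.02
tool_pos: [0.5864, -0.3246, 0.0807]
tool_rot: [-180.0, 0.0, -172.5]
force: [-3.7, -1.0, 0.1]
grip_width: 0.0395
grasp_force: 20.0
[ 0.5864 -0.3246  0.0807] [-3.7 -1.   0.1] 19.999898672103882 16.025
n 2124 tilt deg (front up +) 0.87 roll -0.03 top z at X=0 rel tcp -0.0249 Xmin -0.0578 Y [-0.0584  0.0584]
[(-90, -0.4), (-89, -0.8), (-88, -0.4), (-87, 0.2), (-86, -0.3), (-85, -0.0), (-84, -0.2), (-83, 21.3), (-82, 20.0), (-81, 23.4), (-80, 53.4), (-79, 53.6), (-78, 63.0), (-77, 64.5), (-76, 64.9), (-75, 65.4), (-74, 65.4), (-73, 65.4), (-72, 65.4), (-71, 65.4), (-70, 65.3), (-69, 64.9), (-68, 64.9), (-67, 62.4), (-66, 62.3), (-65, 62.2), (-64, 62.4), (-63, 62.2), (-62, 62.4), (-61, 62.4), (-60, 62.1), (-59, 56.6), (-58, 56.7), (-57, 56.7), (-56, 56.5), (-55, 56.6)]
side gaps Y: [(-70, 65.0), (-68, 65.0), (-66, 65.0), (-64, 54.0), (-60, 56.0), (-58, 56.0), (-56, 57.0), (54, 57.0), (56, 57.0), (58, 57.0), (60, 56.0), (64, 46.0), (66, 45.0), (68, 56.0), (70, 65.0)]
```

```bash
python3 -m jog '[{"dp":[0,0,0.1],"twist":0,"fingers":0.3},{"dp":[0.2,0,0.1],"twist":0,"fingers":0.3},{"dp":[0.4,0,0.1],"twist":0,"fingers":0.3},{"dp":[0.4,0,0.1],"twist":0,"fingers":0.3},{"dp":[0.4,0,0.1],"twist":0,"fingers":0.7},{"dp":[0.4,0,0.1],"twist":0,"fingers":0.7},{"dp":[0.4,0,0.1],"twist":0,"fingers":0.7}]' 20; python3 prof.py
```

```text
time_s: 16.95
tool_pos: [0.5824, -0.3243, 0.0793]
tool_rot: [180.0, -0.0, -172.4]
force: [0.2, 0.4, -0.5]
grip_width: 0.0585
grasp_force: 0.0
[ 0.5824 -0.3243  0.0793] [ 0.2  0.4 -0.5] 0.0 16.95
n 1910 tilt deg (front up +) 0.59 roll 0.04 top z at X=0 rel tcp -0.0243 Xmin -0.055 Y [-0.0584  0.0584]
[(-90, -1.0), (-89, -1.4), (-88, -1.1), (-87, -0.9), (-86, -1.0), (-85, -0.8), (-84, -0.6), (-83, 0.5), (-82, -0.2), (-81, -0.3), (-80, 8.7), (-79, -0.1), (-78, 21.9), (-77, 23.0), (-76, 27.2), (-75, 53.6), (-74, 63.6), (-73, 64.7), (-72, 65.1), (-71, 65.4), (-70, 65.4), (-69, 65.4), (-68, 66.2), (-67, 65.4), (-66, 65.2), (-65, 64.8), (-64, 64.3), (-63, 62.5), (-62, 62.3), (-61, 62.2), (-60, 62.3), (-59, 62.4), (-58, 62.3), (-57, 62.2), (-56, 62.1), (-55, 60.3)]
side gaps Y: [(-70, 65.0), (-68, 65.0), (-66, 60.0), (-64, 45.0), (-60, 55.0), (-58, 56.0), (-56, 56.0), (54, 56.0), (56, 56.0), (58, 56.0), (60, 62.0), (62, 46.0), (64, 45.0), (66, 53.0), (68, 65.0), (70, 65.0)]
```

```bash
python3 -m jog '[{"dp":[0,0,-1],"twist":0,"fingers":0.7},{"dp":[0,0,-3],"twist":0,"fingers":0.7},{"dp":[0,0,-6],"twist":0,"fingers":0.7},{"dp":[-3,0,-9],"twist":0,"fingers":0.7},{"dp":[-4,0,-9],"twist":0,"fingers":0.7},{"dp":[-4,0,-9],"twist":0,"fingers":0.7}]'; python3 - <<'E'
from h import *
from cell import env
o=env.get_obs();print(np.round(o["force"],1));c=env.read_camera("wrist");p=np.array([.6006,-.3218])
a=np.radians(7.5);ys,xs=np.mgrid[0:300,0:512];uv=np.c_[xs.ravel(),ys.ravel()];P=fromdepth(c,uv);q=P[:,:2]-p
X=1000*(q[:,0]*np.cos(a)+q[:,1]*np.sin(a));Y=1000*(-q[:,0]*np.sin(a)+q[:,1]*np.cos(a));Z=P[:,2]*1000
h=cv2.cvtColor(c["pixels"],cv2.COLOR_BGR2HSV)[uv[:,1],uv[:,0]]
b=(h[:,0]>95)&(h[:,0]<130)&(h[:,1]>110)&(Z>30)&(Z<95)&(abs(Y)<40);t=b&(Z>83)
print("tab top X",np.percentile(X[t],[1,50,99]).round(1),"Y",np.percentile(Y[t],[1,50,99]).round(1),"Z",np.percentile(Z[b],[5,50,95]).round(1))
m=(abs(Y)<45);print([(k,round(float(np.median(Z[m&(abs(X-k)<.5)])),1)) for k in range(-98,-60,1) if (m&(abs(X-k)<.5)).sum()>10])
m=(X>-60)&(X<-20)&(abs(abs(Y)-54)<4)&(abs(Z-56)<5);f=np.linalg.lstsq(np.c_[X[m],Y[m],np.ones(m.sum())],Z[m],rcond=None)[0];print("tilt",np.degrees(f[:2]).round(2),f[2])
m=(X>-50)&(X<-20);print([(j,round(float(np.median(Z[m&(abs(Y-j)<.7)])),0)) for j in list(range(-72,-54,1))+list(range(54,72,1)) if (m&(abs(Y-j)<.7)).sum()>3])
cv2.imwrite("pics/end.png",c["pixels"])
E
```

```text
time_s: 17.75
tool_pos: [0.6223, -0.3192, 0.1696]
tool_rot: [-180.0, -0.0, -172.4]
force: [-0.2, -0.9, -0.5]
grip_width: 0.061
grasp_force: 0.0
[-0.2 -0.9 -0.5]
tab top X [-22.6 -18.  -12.4] Y [-20.6  -0.8  18.3] Z [57.3 84.2 86.2]
[(-92, 63.9), (-91, 64.9), (-90, 65.3), (-89, 65.4), (-88, 65.6), (-87, 65.3), (-86, 65.2), (-85, 65.7), (-84, 65.2), (-83, 65.0), (-82, 64.2), (-81, 62.8), (-80, 62.4), (-79, 62.3), (-78, 62.6), (-77, 62.4), (-76, 62.3), (-75, 62.5), (-74, 61.3), (-73, 55.3), (-72, 55.6), (-71, 55.3), (-70, 55.2), (-69, 55.2), (-68, 55.5), (-67, 55.2), (-66, 55.3), (-65, 55.3), (-64, 54.9), (-63, 51.9), (-62, 53.3), (-61, 53.6)]
tilt [0.42 0.13] 55.513286296548856
[(-72, 66.0), (-71, 66.0), (-70, 66.0), (-69, 65.0), (-68, 65.0), (-67, 65.0), (-66, 53.0), (-65, 49.0), (-64, 42.0), (-61, 55.0), (-60, 55.0), (-59, 55.0), (-58, 56.0), (-57, 55.0), (-56, 55.0), (-55, 55.0), (54, 55.0), (55, 55.0), (56, 55.0), (57, 56.0), (58, 55.0), (59, 55.0), (62, 41.0), (63, 41.0), (64, 41.0), (65, 41.0), (66, 50.0), (67, 55.0), (68, 65.0), (69, 65.0), (70, 66.0), (71, 66.0)]
```

View pics/end.png

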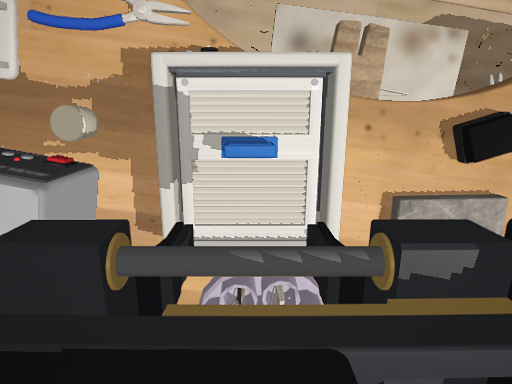

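The final view shows the frame flat in the recess, with its front edge tucked under the dark lip at y ≈ 72-78. The tab at (250,147) is within about 0.5 mm of the home position, the frame is centred to about 1 mm, and the gripper is clear.

```bash
python3 -c "
from cell import env
print(env.sign_off())"
```

```text
the job is handed in; nothing more can be done
None
```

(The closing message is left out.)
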